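Point out the flawed frame corner and log it

TASK

Show the inspection camera which corner of the framed panel has failed: point at the red sticker, holding the fingertips two or three centimetres straight above it for two seconds without touching the panel at any time. Then press the green button fully down to log the flaw, let it come back up and draw clear. Leave the yellow button unpressed, and do not shift the panel, the tape roll, the jar or the screwdriver.

Things in the scene. Friction and masses are not known exactly. Their poses are not given: they have to be found in the camera images.
- panel: framed sample panel lying loose and face up on the bench: white-painted wooden frame 200 x 150 mm (x by y), moulding 24 mm wide and 18 mm high, with a grey striped print inside it, 10 mm high; 0.25 to 0.5 kg. Origin: centre of the underside, on the bench; z up. It may lie at any yaw. A round sticker 20 mm across marks each corner: three blue, one red.
- flaw (a point): centre of the red sticker on top of the frame's failed corner, 18 mm above the bench; in the panel's axes at x +88, y +63 mm from the panel's origin. Point at this.
- green_button_top (a point): centre of the top face of the green push button, 30 mm across, 52 mm above the bench when up; it moves down with the button. The button stands in a round black housing 46 mm across, whose rim is 10 mm below the button top, on a fixed grey box 60 x 60 x 30 mm; press vertically down.
- green_button (a joint): travel of the green button in m: 0 up, 0.006 fully down; a spring brings it back up; fully down takes about 4 N.
- yellow_button_top (a point): centre of the top face of the yellow push button, same kind and size as the green one on its own fixed grey box; not to be pressed. Which of the two boxes is nearer the robot varies.
- yellow_button (a joint): travel of the yellow button in m: 0 up, 0.006 fully down; spring return.
- tape: loose white tape roll lying flat, 60 mm across, 40 mm hole, 25 mm high; origin: centre of the underside. Leave alone.
- jar: loose amber glass jar with steel cap, 60 mm across, 75 mm high; origin: centre of the underside. Leave alone.
- screwdriver: loose screwdriver with black handle, 180 mm long, up to about 30 mm high, lying on the bench beyond the panel; its x axis runs along it. Leave alone.
Not all that is in view belongs to the job. Several things look just like the panel: the one meant starts farthest from the robot's base. What is shaped like the part that bears green_button_top but pink is not meant.

How it is judged:
By the outcome, as a careful person would: the job done as asked, in the order asked, and still so for the second after the job is handed in, with the robot touching nothing.
It also fails if it takes over 38 s, if anything falls off the work surface, if the arm or the gripper's body presses on something with over 40 N, if the wrist force passes 120 N, or if a joint passes its speed limit or range.

ROBOT

A 6-joint arm with a two-finger parallel gripper is mounted at the origin on the work surface. World frame = base frame: x ahead of the robot, y to its left, z up, the work surface at z = 0. Lengths are in m, angles in degrees, forces in N, time in s.
With the tool pointing down it reaches from about 0.25 to 0.725 m from the base axis. Payload 9.7 kg.
Tool frame: the origin (TCP) lies at the very end of the fingers, on their centre line; the grasp point (between the pads) lies 19 mm behind it (bot.hold_point_z is the distance from the TCP to the grasp point, in m); z points along the fingers, y is the line along which they close (so a half turn about z gives the same grasp; the last joint's range is limited). The gripper opens to 85 mm and grips with 20 to 120 N. Pads are 22 mm wide; open, the fingers measure 114 mm over their backs; the gripper's body (76 mm by 85 mm) begins 54 mm behind the grasp point. The pads swing forward as they close: fully open they stand 13 mm farther back than shut.
Start: joints at [-66.177, 4.979, 10.078, 95.1, 0, 90], TCP at [0.222, -0.503, 0.231] pointing down, gripper open.
Joint ranges: [-179.16, 179.16], [-48.56, 103.87], [-65.8, 70.77], [-126.05, 130.52], [-82.76, 87.17], [-180, 180]. Speed limits (degrees/s): [127.2, 127.2, 147.25, 180, 180, 180].

INTERFACE

Orientations are given as [roll, pitch, yaw] about the fixed x, y, z axes, in that order (R = Rz(yaw) Ry(pitch) Rx(roll)).
In Python, from workcell import bot gives the robot as it stands.
- The arm moves only by the tool play_rows, never from a script. Its argument "targets" is a list of rows, each an object with "grip": the closure in counts, from 0 (fully open) to 255 (shut); "linear": the shift along the world's x, y, z in cm, a list of three; "delta_rot": the turn, a rotation vector about the world's x, y, z in rad, a list of three. A call has 1 to 10 rows; each row is the pose to reach, as a shift and turn from the pose commanded when the call began; what a row does not reach only later rows make up. A row lasts 1/10 s, in which the tool goes at most 50 mm and 8.59 degrees, less where a joint would pass 70% of its speed; a pose out of reach is approached as far as the arm can. A call with a gripper value outside its range is refused whole. The fingers move at their own pace and stop on an object; "force" is the grip in N (left out, the last holds). Time passes only in rows, so rows that repeat a pose let the fingers close. It gives the time, the measured TCP pose, the force, the opening and the grip force at its end, in the units of the state.
- bot.get_obs(): the state, without advancing time (a new reading comes with each control period).
- bot.camera(name): name is "side" or "top"; returns a dict with "color" (480x640x3 uint8, red, green, blue), "range_z" (480x640 float32, m along the optical axis (not along the pixel's ray), 0 where there is no reading), "fov_y" (degrees; the focal length in pixels is half the picture's height over the tangent of half this angle, whatever the lens; pixels are square), "cx", "cy" (the principal point, pixels), "world_to_cam" (4x4, takes a point from world to camera coordinates). Camera axes: x right, y up, looking along -z (the intrinsics and any distortion apply to the point x, -y, -z); pixel columns grow to the right and rows downward; lengths in m; the calibration is good to about 2 mm. A picture is of the moment at which its call begins.
- bot.job_done(): hands the job in; it is judged then, once.
Trained networks look in a picture, given as the dict that the camera call returned (one of the last four; its "shot" number tells which), for a name from the list of things; names that differ only in an ending like _2 or _b are one class to them, and where a whole thing is asked for, a point or a joint stands for the part that bears it (a point fixed in the world has none). Each returns a list of dicts, best first, with "conf" (0 to 1); they miss things now and then, are a little off and sometimes report something else, mostly with a low value. They report only what shows in the picture. A call takes as long as a camera call. They do not tell look-alikes from the thing itself.
- bot.search_frame(picture, target): "box" ([left, top, right, bottom] in pixels, round what is visible of it).
- bot.trace(picture, target): "pixels" (480x640 bool, what is visible of it) and "box" ([left, top, right, bottom] in pixels, round what is visible of it).
- bot.pinpoint(picture, target): "pixel" ([column, row] in pixels: a listed point, or the origin of a listed thing).
The state is a dict: "time": time; "q": joint angles; "qd": joint speeds; "joint_efforts": joint torques, N m; "ee_pos": TCP position; "tcp_rot": TCP orientation; "wrist_force": force on the tool from outside, world axes, zero at the start; "torque": the same for the moment, N m; "opening": finger opening in m; "grasp_force": force on a finger pad.
Only numpy, scipy, OpenCV 4.12 (cv2) and the standard library are available. Lean on these libraries where they do the work, as an engineer would, in place of code of your own. Each camera call takes 0.05 s, during which the arm holds its last target. There are 200 camera calls.

## Working session

There is one attempt and no reset: what is moved stays moved. The work goes in short steps, Python scripts to look and compute and a tool call to move; the robot and the scene stay as the last step left them, time stands still between calls to the robot, and variables do not carry over. Pictures are saved under pics/ and viewed, at most 10 in all, crops included, and the job is handed in when it is done.

Besides the shell and the picture viewer there is one more tool, called after "Emit:" as a command line: name --argument value ..., lists and objects as JSON in quotes. play_rows: Moves the arm, as the interface text tells. Its arguments: {"type":"object","properties":{"targets":{"type":"array","items":{"type":"object","properties":{"grip":{"type":"number"},"linear":{"type":"array","items":{"type":"number"}},"delta_rot":{"type":"array","items":{"type":"number"}}}}},"force":{"type":"number"}},"required":["targets"]}

```bash
mkdir -p pics && cat > h.py <<'E'
import numpy as np, cv2
from workcell import bot
def world(p,u,v,z=None):
    f=p["color"].shape[0]/2/np.tan(np.radians(p["fov_y"]/2))
    T=np.linalg.inv(p["world_to_cam"])
    d=np.array([(u-p["cx"])/f,-(v-p["cy"])/f,-1.])
    if z is None:
        s=p["range_z"][int(round(v)),int(round(u))]
    else:
        s=(z-T[2,3])/(T[:3,:3]@d)[2]
    return T[:3,:3]@(d*s)+T[:3,3]
E
python3 - <<'E'
from h import *
for n in("top","side"):
    p=bot.camera(n); cv2.imwrite(f"pics/{n}0.png",p["color"][:,:,::-1])
    print(n,[k for k in p],p["fov_y"],p["cx"],p["cy"],np.linalg.inv(p["world_to_cam"])[:3,3].round(3))
    for t,z in(("flaw",.018),("green_button_top",.052),("yellow_button_top",.052),("panel",.0),("jar",0),("tape",0),("screwdriver",0)):
        for r in bot.pinpoint(p,t)[:4]:
            u,v=r["pixel"]; print(t,round(r["conf"],2),np.round(r["pixel"]),world(p,u,v,z).round(3))
E
```

```text
top ['color', 'range_z', 'fov_y', 'cx', 'cy', 'world_to_cam', 'shot'] 52.67490448162892 320.35583962128214 238.65474664450218 [0.413 0.04  1.139]
flaw 0.77 [284. 271.] [0.45  0.101 0.018]
flaw 0.63 [222. 303.] [0.376 0.241 0.018]
green_button_top 0.56 [445. 266.] [ 0.464 -0.263  0.052]
green_button_top 0.55 [496. 280.] [ 0.433 -0.379  0.052]
yellow_button_top 0.58 [455. 206.] [ 0.602 -0.289  0.052]
panel 0.96 [306. 232.] [0.545 0.052 0.   ]
panel 0.6 [240. 349.] [0.273 0.201 0.   ]
jar 0.73 [152. 252.] [0.494 0.41  0.   ]
tape 0.74 [393. 231.] [ 0.547 -0.156  0.   ]
side ['color', 'range_z', 'fov_y', 'cx', 'cy', 'world_to_cam', 'shot'] 49.84845286768282 314.8026360987202 237.005627429183 [0.161 0.856 0.908]
flaw 0.76 [333. 277.] [0.448 0.107 0.018]
flaw 0.71 [340. 329.] [0.38  0.24  0.018]
green_button_top 0.58 [376. 173.] [ 0.466 -0.266  0.052]
green_button_top 0.53 [401. 150.] [ 0.434 -0.401  0.052]
yellow_button_top 0.44 [337. 155.] [ 0.598 -0.31   0.052]
panel 0.83 [391. 335.] [0.279 0.201 0.   ]
panel 0.56 [304. 257.] [0.544 0.058 0.   ]
jar 0.56 [262. 383.] [0.482 0.406 0.   ]
jar 0.5 [334. 154.] [ 0.633 -0.379  0.   ]
tape 0.93 [333. 200.] [ 0.555 -0.171  0.   ]
screwdriver 0.88 [253. 202.] [ 0.76  -0.084  0.   ]
```

View pics/top0.png

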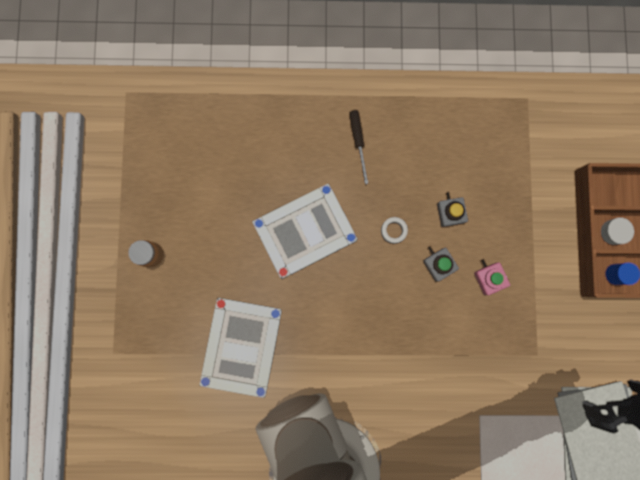

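View pics/side0.png

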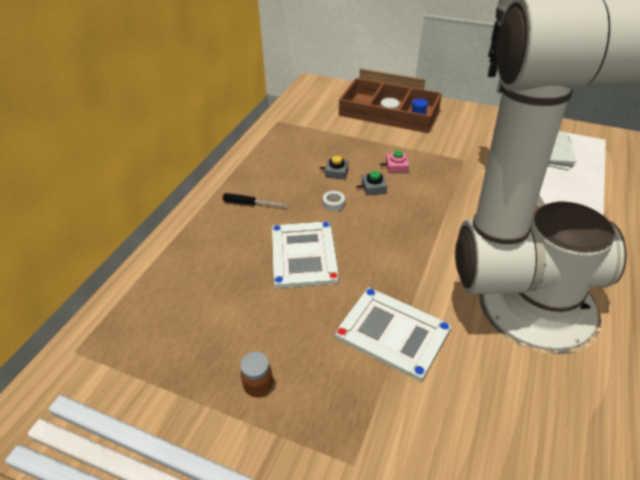

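The pictures show two panels. The one meant is the far one, at (305,232) in the top view with its red sticker at (283,271). The green button on the grey box is at (444,265), and the pink-box decoy is at (496,279). The yellow button is at (456,210). I'll refine these with colour centroids.

```bash
python3 - <<'E'
from h import *
for n,R,G in(("top",(284,271),(445,265)),("side",(333,275),(375,175))):
    p=bot.camera(n); c=p["color"].astype(int)
    for nm,(u0,v0),k,z in(("red",R,0,.018),("green",G,1,.052)):
        w=np.zeros(c.shape[:2],bool); w[v0-12:v0+13,u0-12:u0+13]=1
        o=[i for i in range(3) if i!=k]
        m=w&(c[...,k]>c[...,o].max(2)*(1.8 if k==0 else 1.3))&(c[...,k]>60)
        v,u=np.nonzero(m); print(n,nm,m.sum(),u.min(),u.max(),v.min(),v.max(),u.mean().round(1),v.mean().round(1),world(p,u.mean(),v.mean(),z).round(4),world(p,u.mean(),v.mean()).round(4))
    for q in((200,200),(400,300),(300,300)): print(world(p,*q).round(3))
print(bot.get_obs())
E
```

```text
top red 34 280 286 269 274 282.7 271.5 [0.4501 0.1038 0.018 ] [0.4501 0.1038 0.0169]
top green 159 438 451 257 270 444.2 263.5 [ 0.4693 -0.2616  0.052 ] [ 0.469  -0.2599  0.0579]
[0.618 0.302 0.002]
[ 0.386 -0.17   0.003]
[ 0.385  0.064 -0.   ]
side red 29 330 336 273 277 333.0 274.9 [0.4498 0.1015 0.018 ] [0.4494 0.1025 0.0192]
side green 76 369 380 171 179 374.5 174.9 [ 0.4671 -0.2563  0.052 ] [ 0.4679 -0.2593  0.0497]
[ 0.9   -0.038  0.001]
[ 0.288  0.1   -0.001]
[0.497 0.186 0.001]
{'time': 0.9, 'q': array([-6.61769570e+01,  4.97853417e+00,  1.00798013e+01,  9.51000540e+01,
       -7.73376931e-04,  9.00006768e+01]), 'qd': array([-0.09011191,  0.03810438, -0.00388478,  0.0115752 ,  0.04907574,
       -0.0351489 ]), 'joint_efforts': array([-2.56568157e-03, -5.20093167e+01,  4.64855897e+01,  1.45090700e-03,
       -1.99407536e-04,  2.64966042e-05]), 'ee_pos': array([ 0.22214942, -0.50314156,  0.23130188]), 'tcp_rot': array([1.79998787e+02, 7.73362601e-04, 2.38223662e+01]), 'wrist_force': array([-0.51191356,  0.37148156, -0.75701462]), 'torque': array([ 0.02189831, -0.06899193,  0.02176062]), 'grasp_force': 0.0, 'opening': 0.08536224624550295}
```

Emit:
play_rows --targets '[{"grip": 255,"linear": [3,4,-1],"delta_rot": [0,0,0.1]},{"grip": 255,"linear": [5,8,-2],"delta_rot": [0,0,0.2]},{"grip": 255,"linear": [7,12,-3],"delta_rot": [0,0,0.3]},{"grip": 255,"linear": [9,16,-4],"delta_rot": [0,0,0.4]},{"grip": 255,"linear": [11,20,-5],"delta_rot": [0,0,0.5]},{"grip": 255,"linear": [12.5,24,-6],"delta_rot": [0,0,0.6]},{"grip": 255,"linear": [14,28,-7],"delta_rot": [0,0,0.7]},{"grip": 255,"linear": [15.5,32,-8],"delta_rot": [0,0,0.8]},{"grip": 255,"linear": [17,36,-8],"delta_rot": [0,0,0.8]},{"grip": 255,"linear": [18.5,40,-8],"delta_rot": [0,0,0.8]}]'

```text
time: 1.9
ee_pos: [0.4073, -0.1014, 0.1512]
tcp_rot: [180.0, 0.0, 69.7]
wrist_force: [1.1, -1.0, 0.5]
opening: 0.0002
grasp_force: 0.0
```

Emit:
play_rows --targets '[{"grip": 255,"linear": [1,4,0],"delta_rot": [0,0,0]},{"grip": 255,"linear": [2,8,0],"delta_rot": [0,0,0]},{"grip": 255,"linear": [3,12,0],"delta_rot": [0,0,0]},{"grip": 255,"linear": [4,16,-1],"delta_rot": [0,0,0]},{"grip": 255,"linear": [4.3,19,-3],"delta_rot": [0,0,0]},{"grip": 255,"linear": [4.3,20.5,-5],"delta_rot": [0,0,0]},{"grip": 255,"linear": [4.3,20.5,-7],"delta_rot": [0,0,0]},{"grip": 255,"linear": [4.3,20.5,-7],"delta_rot": [0,0,0]},{"grip": 255,"linear": [4.3,20.5,-7],"delta_rot": [0,0,0]}]'

```text
time: 2.8
ee_pos: [0.45, 0.1018, 0.0817]
tcp_rot: [-180.0, 0.0, 69.7]
wrist_force: [0.9, 0.2, 0.8]
opening: 0.0001
grasp_force: 0.0
```

Emit:
play_rows --targets '[{"grip": 255,"linear": [0,0.05,-2],"delta_rot": [0,0,0]},{"grip": 255,"linear": [0,0.05,-3.8],"delta_rot": [0,0,0]},{"grip": 255,"linear": [0,0.05,-3.8],"delta_rot": [0,0,0]},{"grip": 255,"linear": [0,0.05,-3.8],"delta_rot": [0,0,0]}]'

```text
time: 3.2
ee_pos: [0.4507, 0.1021, 0.0446]
tcp_rot: [179.9, -0.0, 69.6]
wrist_force: [-0.1, -0.4, 0.2]
opening: -0.0001
grasp_force: 0.0
```

```bash
python3 - <<'E'
from h import *
p=bot.camera("side"); c=p["color"][200:340,260:420,::-1]
cv2.imwrite("pics/s1.png",cv2.resize(c,None,fx=4,fy=4,interpolation=cv2.INTER_CUBIC))
W=p["world_to_cam"]; f=240/np.tan(np.radians(p["fov_y"]/2)); o=bot.get_obs()
for P in(o["ee_pos"],np.array([.45,.1025,.018])):
    q=W[:3,:3]@P+W[:3,3]; print(P,(p["cx"]-f*q[0]/q[2]-260)*4,(p["cy"]+f*q[1]/q[2]-200)*4)
print(o["time"],o["wrist_force"])
E
```

```text
[0.45093325 0.10222851 0.04491929] 289.9126476014917 268.0720549069531
[0.45   0.1025 0.018 ] 291.05595538454986 300.60221509726443
3.25 [ 0.44359015 -0.14771929  0.00583928]
```

View pics/s1.png

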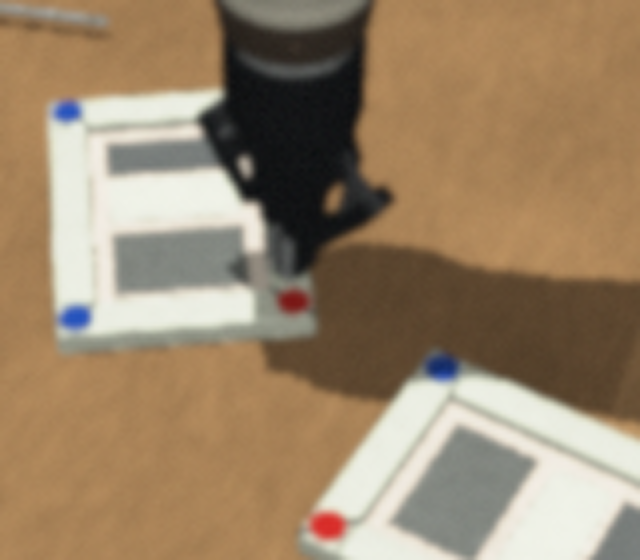

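The fingertips at (292,268) in the crop sit just above the red sticker at (293,300), clear of the panel and matching the projections. I'll hold here for a little over two seconds, then lift and travel.

Emit:
play_rows --targets '[{"grip": 255,"linear": [0,0,-0.1],"delta_rot": [0,0,0]},{"grip": 255,"linear": [0,0,-0.1],"delta_rot": [0,0,0]},{"grip": 255,"linear": [0,0,-0.1],"delta_rot": [0,0,0]},{"grip": 255,"linear": [0,0,-0.1],"delta_rot": [0,0,0]},{"grip": 255,"linear": [0,0,-0.1],"delta_rot": [0,0,0]},{"grip": 255,"linear": [0,0,-0.1],"delta_rot": [0,0,0]},{"grip": 255,"linear": [0,0,-0.1],"delta_rot": [0,0,0]},{"grip": 255,"linear": [0,0,-0.1],"delta_rot": [0,0,0]},{"grip": 255,"linear": [0,0,-0.1],"delta_rot": [0,0,0]},{"grip": 255,"linear": [0,0,-0.1],"delta_rot": [0,0,0]}]'

```text
time: 4.25
ee_pos: [0.4502, 0.1024, 0.0423]
tcp_rot: [-180.0, 0.0, 69.7]
wrist_force: [0.4, -0.1, -0.2]
opening: 0.0001
grasp_force: 0.0
```

Emit:
play_rows --targets '[{"grip": 255,"linear": [0,0,0],"delta_rot": [0,0,0]},{"grip": 255,"linear": [0,0,0],"delta_rot": [0,0,0]},{"grip": 255,"linear": [0,0,0],"delta_rot": [0,0,0]},{"grip": 255,"linear": [0,0,0],"delta_rot": [0,0,0]},{"grip": 255,"linear": [0,0,0],"delta_rot": [0,0,0]},{"grip": 255,"linear": [0,0,0],"delta_rot": [0,0,0]},{"grip": 255,"linear": [0,0,0],"delta_rot": [0,0,0]},{"grip": 255,"linear": [0,0,0],"delta_rot": [0,0,0]},{"grip": 255,"linear": [0,0,0],"delta_rot": [0,0,0]},{"grip": 255,"linear": [0,0,0],"delta_rot": [0,0,0]}]'

```text
time: 5.25
ee_pos: [0.4501, 0.1024, 0.0423]
tcp_rot: [-180.0, -0.0, 69.7]
wrist_force: [-0.1, 0.3, 0.3]
opening: -0.0002
grasp_force: 0.0
```

Emit:
play_rows --targets '[{"grip": 255,"linear": [0,0,0],"delta_rot": [0,0,0]},{"grip": 255,"linear": [0,0,0],"delta_rot": [0,0,0]},{"grip": 255,"linear": [0,0,0],"delta_rot": [0,0,0]},{"grip": 255,"linear": [0,0,0],"delta_rot": [0,0,0]},{"grip": 255,"linear": [0,0,0],"delta_rot": [0,0,0]},{"grip": 255,"linear": [0,0,0],"delta_rot": [0,0,0]},{"grip": 255,"linear": [0,0,4],"delta_rot": [0,0,0]},{"grip": 255,"linear": [0,0,8],"delta_rot": [0,0,0]},{"grip": 255,"linear": [0,-4,9],"delta_rot": [0,0,0]},{"grip": 255,"linear": [0,-8,9],"delta_rot": [0,0,0]}]'

```text
time: 6.25
ee_pos: [0.4512, 0.0222, 0.1348]
tcp_rot: [179.8, -0.1, 69.8]
wrist_force: [1.1, -0.7, -0.7]
opening: -0.0001
grasp_force: 0.0
```

Emit:
play_rows --targets '[{"grip": 255,"linear": [0.2,-4,0],"delta_rot": [0,0,0]},{"grip": 255,"linear": [0.5,-8,0],"delta_rot": [0,0,0]},{"grip": 255,"linear": [0.8,-12,0],"delta_rot": [0,0,0]},{"grip": 255,"linear": [1.1,-16,0],"delta_rot": [0,0,0]},{"grip": 255,"linear": [1.4,-20,0],"delta_rot": [0,0,0]},{"grip": 255,"linear": [1.6,-24,0],"delta_rot": [0,0,0]},{"grip": 255,"linear": [1.8,-28.2,0],"delta_rot": [0,0,0]},{"grip": 255,"linear": [1.8,-28.2,-2],"delta_rot": [0,0,0]},{"grip": 255,"linear": [1.8,-28.2,-4],"delta_rot": [0,0,0]},{"grip": 255,"linear": [1.8,-28.2,-4],"delta_rot": [0,0,0]}]'

```text
time: 7.25
ee_pos: [0.4667, -0.2593, 0.0895]
tcp_rot: [-179.7, -0.0, 69.6]
wrist_force: [-0.3, 0.8, -0.5]
opening: 0.0004
grasp_force: 0.0
```

Emit:
play_rows --targets '[{"grip": 255,"linear": [0,0,-1.5],"delta_rot": [0,0,0]},{"grip": 255,"linear": [0,0,-3],"delta_rot": [0,0,0]},{"grip": 255,"linear": [0,0,-3.6],"delta_rot": [0,0,0]},{"grip": 255,"linear": [0,0,-3.6],"delta_rot": [0,0,0]}]'

```text
time: 7.65
ee_pos: [0.4677, -0.2591, 0.0552]
tcp_rot: [-179.9, -0.0, 69.7]
wrist_force: [-0.0, 0.3, 1.0]
opening: -0.0002
grasp_force: 0.0
```

```bash
python3 - <<'E'
from h import *
p=bot.camera("side"); c=p["color"][120:220,310:430,::-1]
cv2.imwrite("pics/s2.png",cv2.resize(c,None,fx=5,fy=5,interpolation=cv2.INTER_CUBIC))
E
```

```text
(no output)
```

View pics/s2.png

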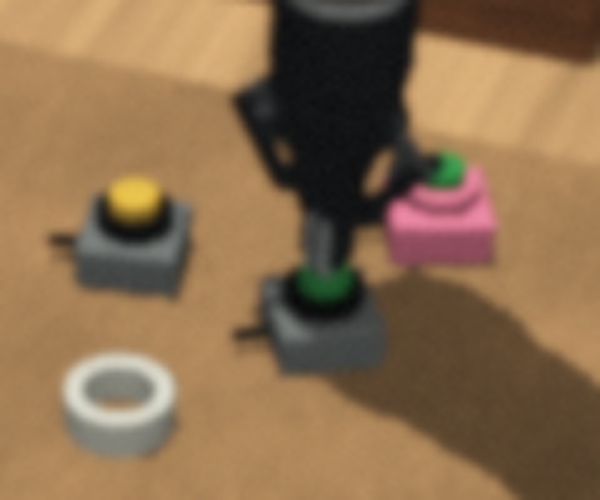

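The closed fingertips (325,270 in the crop) are centred just above the green button on the grey box. Next I press in small steps and watch the force.

Emit:
play_rows --targets '[{"grip": 255,"linear": [0,0,-0.3],"delta_rot": [0,0,0]},{"grip": 255,"linear": [0,0,-0.6],"delta_rot": [0,0,0]},{"grip": 255,"linear": [0,0,-0.8],"delta_rot": [0,0,0]},{"grip": 255,"linear": [0,0,-0.9],"delta_rot": [0,0,0]},{"grip": 255,"linear": [0,0,-0.9],"delta_rot": [0,0,0]}]'

```text
time: 8.2
ee_pos: [0.4686, -0.2598, 0.0477]
tcp_rot: [179.9, 0.0, 69.7]
wrist_force: [2.0, 0.7, 3.3]
opening: -0.0001
grasp_force: 1.5
```

Emit:
play_rows --targets '[{"grip": 255,"linear": [0,0,-0.1],"delta_rot": [0,0,0]},{"grip": 255,"linear": [0,0,-0.2],"delta_rot": [0,0,0]},{"grip": 255,"linear": [0,0,-0.2],"delta_rot": [0,0,0]},{"grip": 255,"linear": [0,0,-0.2],"delta_rot": [0,0,0]}]'

```text
time: 8.6
ee_pos: [0.4686, -0.2598, 0.046]
tcp_rot: [179.9, 0.0, 69.7]
wrist_force: [1.1, 0.3, 6.3]
opening: -0.0001
grasp_force: 3.5
```

Emit:
play_rows --targets '[{"grip": 255,"linear": [0,0,-0.1],"delta_rot": [0,0,0]},{"grip": 255,"linear": [0,0,-0.1],"delta_rot": [0,0,0]},{"grip": 255,"linear": [0,0,-0.1],"delta_rot": [0,0,0]}]'

```text
time: 8.9
ee_pos: [0.4686, -0.2598, 0.0459]
tcp_rot: [179.9, 0.0, 69.7]
wrist_force: [-0.8, 1.6, 13.9]
opening: 0.0
grasp_force: 6.9
```

The button is on its stop: the force jumps to 14 N with no further travel. I'll draw clear.

Emit:
play_rows --targets '[{"grip": 255,"linear": [0,0,0.6],"delta_rot": [0,0,0]},{"grip": 255,"linear": [0,0,1.5],"delta_rot": [0,0,0]},{"grip": 255,"linear": [0,0,4],"delta_rot": [0,0,0]},{"grip": 255,"linear": [0,0,8],"delta_rot": [0,0,0]},{"grip": 255,"linear": [0,0,11],"delta_rot": [0,0,0]},{"grip": 255,"linear": [0,0,12],"delta_rot": [0,0,0]},{"grip": 255,"linear": [0,0,12],"delta_rot": [0,0,0]},{"grip": 255,"linear": [0,0,12],"delta_rot": [0,0,0]}]'

```text
time: 9.7
ee_pos: [0.4677, -0.2594, 0.1629]
tcp_rot: [-179.9, -0.0, 69.7]
wrist_force: [0.3, 0.2, -0.7]
opening: 0.0001
grasp_force: 0.0
```

```bash
python3 - <<'E'
from h import *
p=bot.camera("side"); cv2.imwrite("pics/s3.png",p["color"][:,:,::-1])
print(bot.get_obs()["wrist_force"])
E
```

```text
[ 1.34407128  0.29925869 -0.16166962]
```

View pics/s3.png

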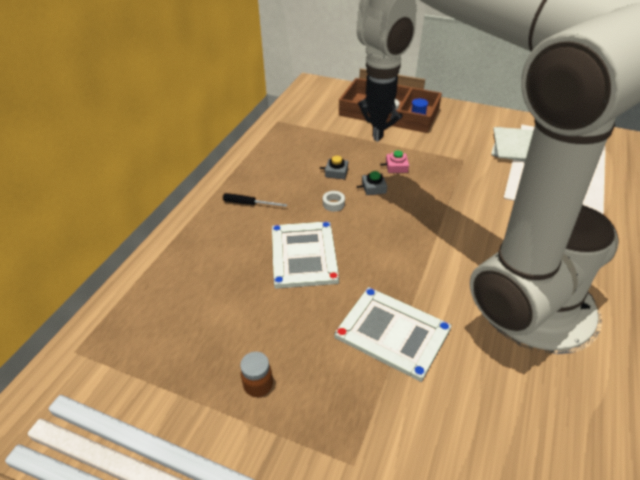

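The arm is clear. The green button at (375,176) is back up, and everything else is where it started.

```bash
python3 -c "
from workcell import bot
print(bot.job_done())"
```

```text
the job is handed in; nothing more can be done
None
```

Job handed in at about 10 s: I held the fingertips about 2.5 cm above the red sticker for over two seconds without touching the panel, then pressed the green button to its stop and drew clear; it came back up, the yellow button was not pressed, and nothing else appears moved in the last picture.

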